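# Load the bench finisher, close its bar and click the start knob to run

## Robot

A 6-joint arm with a two-finger parallel gripper is mounted at the origin on a cart in front of the work surface, level with it; the furniture and walls round the work are solid. World frame = base frame: x ahead of the robot, y to its left, z up, the work surface at z = 0. Lengths are in mm, angles in degrees, forces in N, time in s.
With the tool pointing down it reaches from about 300 to 850 mm from the base axis. Payload 4.2 kg.
Tool frame: the origin (TCP) lies midway between the tips of the shut fingers; the grasp point (between the pads) lies 19 mm behind it; z points along the fingers, y is the line along which they close (so a half turn about z gives the same grasp; the last joint's range is limited). The gripper opens to 91 mm and grips with 3 to 60 N. Pads are 32 mm wide; open, the fingers measure 118 mm over their backs; the gripper's body (76 mm by 178 mm) begins 60 mm behind the grasp point.
Start: joints at [65.145, 18.312, 89.639, -0, 72.044, -1.146], TCP at [231.207, 526.485, 213.976] pointing down, gripper open.
Joint ranges: [-177.97, 177.97], [-48.28, 115.42], [12.27, 149.76], [-77.06, 257.06], [2.81, 150.46], [-146.56, 146.56]. Speed limits (degrees/s): [147.25, 147.25, 180, 180, 180, 180].

## Interface

Orientations are given as [roll, pitch, yaw] about the fixed x, y, z axes, in that order (R = Rz(yaw) Ry(pitch) Rx(roll)).
In Python, from workcell import env gives the robot as it stands.
- The arm moves only by the shell command python3 -m jog 'ROWS' [FORCE]. ROWS is a JSON object of lists of equal length, an entry for each row: "jaw": the finger opening in mm, from 0 to 91.2; "slide": the shift along the tool's x, y, z in units of 30 mm (1.0 is 30 mm), a list of three; "spin": the turn about the tool's z in units of 8 degrees (1.0 is 8 degrees). In form: {"jaw": [jaw, ...], "slide": [[dx, dy, dz], ...], "spin": [spin, ...]}. A call has 1 to 10 rows; each row shifts and turns the commanded pose from where the row before left it, along the tool's axes as they then stand; what a row does not reach is not made up. A row lasts 1/10 s, in which the tool goes at most 50 mm and 8.59 degrees, less where a joint would pass 70% of its speed; a pose out of reach is approached as far as the arm can. A call is refused whole if a number of a shift passes 1 or a number of a turn 1, either way. A call with a gripper value outside its range is refused whole. The fingers move at their own pace and stop on an object; FORCE is the grip in N (left out, the last holds). Time passes only in rows, so rows that do not move let the fingers close. It gives the time, the measured TCP pose, the force, the opening and the grip force at its end, in the units of the state.
- env.state(): the state, without advancing time (a new reading comes with each control period).
- env.grab_frame(name): name is "side" or "top"; returns the picture (480x640x3 uint8, red, green, blue); there is no depth.
- env.camera_model(name): a dict with "fx", "fy", "cx", "cy" (pixels), "camera_from_world" (4x4, takes a point from world to camera coordinates). Camera axes: x right, y up, looking along -z (the intrinsics and any distortion apply to the point x, -y, -z); pixel columns grow to the right and rows downward; lengths in mm; the calibration is good to about 2 mm. A picture is of the moment at which its call begins. camera_model takes no time and is no camera call.
- env.job_done(): hands the job in; it is judged then, once.
The state is a dict: "time_s": time; "qpos": joint angles; "qvel": joint speeds; "effort": joint torques, N m; "ee_pos": TCP position; "ee_rot": TCP orientation; "force": force on the tool from outside, world axes, zero at the start; "torque": the same for the moment, N m; "gripper_width": finger opening in mm; "gripper_force": force on a finger pad.
Only numpy, scipy, OpenCV 4.12 (cv2) and the standard library are available. Lean on these libraries where they do the work, as an engineer would, in place of code of your own. Each camera call takes 0.05 s, during which the arm holds its last target. There are 200 camera calls.

## Task

Get the small bench finisher ready and running: pick up the empty open aluminium cassette and seat it squarely over the two locating pegs on the machine's flat deck, fully home and let go; then lay the loose hexagonal steel punch down flat inside the cassette, and swing the steel hold-down bar across over the cassette up to its stop. Last of all, turn the black bar knob on the sloped control face clockwise until it clicks over its stiff detent and stays in the run position when you let go. Leave the other things on the bench where they are.

Things in the scene. Friction and masses are not known exactly. Their poses are not given: they have to be found in the camera images.
- finisher: Grey bench vibratory finisher, fixed, 110 (x) by 296 mm (y). Origin at bench level under its middle; x away from the robot, y to its left, z up; may be turned a little about z. At its left (y -36..+154 mm) a flat deck 40 mm high; at its right (y -142..-42 mm) a control head with a face tilted 35 degrees towards the robot, face centre at x -10, y -92, z 73, highest edge 103 mm (knob 125).
- dock (a point): Point on the deck's top (40 mm above the bench) midway between two steel locating pegs; axes as the finisher's. The pegs stand 45 mm to either side of it along y: 10 mm thick for 4 mm, then tapering to a 5 mm tip, 9 mm tall. The seated cassette has its origin here, its length along y (either way round).
- cassette: Loose open aluminium tray, 60 wide (x), 136 long (y), 42 mm tall, 0.2 to 0.4 kg. Origin: centre of its underside, z up. Walls 4 mm; inside 52x128 mm, inner floor 12 mm up. Two blind sockets, 14 mm wide, 10.5 mm deep, under it at y -45 and +45 mm fit the pegs. Stands empty at the robot's right; grip it across the 60 mm width, tips 20 to 25 mm below the rim.
- punch: Loose hexagonal steel setting punch, 90 mm long (its y), 12 mm wide (x), 10 mm thick (z), about 0.07 kg. Origin at mid length at its underside. Lies flat on the bench at the robot's right; it and the cassette may have changed places. The longer pen near by is only a marker. The drill press's head overhangs the bench from x 0.60 m (y -0.2 to 0, above 0.35 m): cross nearer to the robot.
- bar (a joint): Swing of the steel hold-down bar about its upright pivot, rad: 0 = closed against its stop, along the finisher's -y over the cassette's middle; grows as it opens backwards (1.57 = along the finisher's +x). Starts at 1.1 to 1.45; stays where left (friction 0.06 N m). Underside 85 mm above the bench, 3 mm over the seated cassette's rim; a cassette not home blocks it.
- bar_hinge (a point): Point on the bar's vertical hinge axis, 85 mm above the bench, at the finisher's x 0, y +142 mm; the bar turns on a 20 mm post on the deck. Axes fixed, as the finisher's.
- bar_pin (a point): Point on the axis of the round upright black grip pin on the bar, 82 mm from the hinge axis, 117 mm above the bench. The pin is 16 mm thick and rises from the bar's top (95 mm) to 135 mm above the bench. Push it, or pinch it from above and follow the arc.
- knob (a joint): Turn of the start knob, rad, growing clockwise as seen facing the sloped face: 0 = off, bar grip straight up the slope; 1.2 = run, its upper end turned to the right (-y). A sprung detent holds it at 0 and at 1.2: let go before 0.6 it springs back to 0, past 0.6 it goes on to 1.2. Takes up to about 0.2 N m. Stops at 0 and 1.2. Starts at 0.
- knob_grip (a point): Point on the knob's axis, 28 mm out from the sloped face, in the middle of the bar grip. z = knob axis, out of the face (35 degrees from vertical, towards the robot); x runs along the bar grip and turns with it. The black bar grip is 64 mm long, 16 mm wide and stands from 10 to 41 mm above the face, on a dark round skirt of 60 mm diameter.
- marker: Blue and white marker pen, 17x135x16 mm, lying at the right; bystander. Origin at its underside.
- loupe: Black eye loupe, 35 mm wide, 28 mm tall, standing between the machine and the cassette; bystander.
- flux_jar: White jar with a blue-green lid, 57 mm wide, 63 mm tall, behind the machine; bystander.
- burr_block: Wooden block holding upright rotary burrs, 90x40x58 mm, behind the machine; bystander.
- chuck_key: T-shaped steel chuck key, 47x60x12 mm, at the left front of the bench; bystander.

How it is judged:
By the outcome, as a careful person would: the job done as asked, in the order asked, and still so for the second after the job is handed in, with the robot touching nothing.
It also fails if it takes over 72 s, if anything falls off the work surface, if the arm or the gripper's body presses on something with over 40 N, if the wrist force passes 120 N, or if a joint passes its speed limit or range.

## Working session

There is one attempt and no reset: what is moved stays moved. The work goes in short steps, Python scripts to look and compute and a shell command to move; the robot and the scene stay as the last step left them, time stands still between calls to the robot, and variables do not carry over. Pictures are saved under pics/ and viewed, at most 10 in all, crops included, and the job is handed in when it is done.

```bash
ls; mkdir -p pics
python3 - <<'E'
from workcell import env
import cv2,json
for n in("top","side"):
    f=env.grab_frame(n); cv2.imwrite(f"pics/{n}0.png",f[:,:,::-1])
    m=env.camera_model(n); print(n,{k:(v.round(3).tolist() if hasattr(v,'round') and hasattr(v,'tolist') else v) for k,v in m.items()})
print(env.state())
E
```

```text
pics
top {'fx': 560.4333721976327, 'fy': 560.4333721976327, 'cx': 321.22191818065335, 'cy': 246.09986516514806, 'camera_from_world': [[0.009, -1.0, 0.027, -30.106], [0.981, 0.015, 0.194, -569.565], [-0.194, 0.025, 0.981, -1029.805], [0.0, 0.0, 0.0, 1.0]]}
side {'fx': 473.69199803225723, 'fy': 473.69199803225723, 'cx': 319.0812221672629, 'cy': 238.90445847474186, 'camera_from_world': [[0.976, -0.219, -0.011, -559.832], [0.153, 0.642, 0.751, -131.061], [-0.158, -0.735, 0.66, -959.196], [0.0, 0.0, 0.0, 1.0]]}
{'time_s': 0.1, 'qpos': array([ 6.51447916e+01,  1.83484199e+01,  8.96985955e+01, -5.24231067e-04,
        7.20440961e+01, -1.14686444e+00]), 'qvel': array([ 0.12904141,  0.03628058, -0.20189086,  0.08433591,  0.02121965,
        0.06186047]), 'effort': array([-6.44550400e-04, -4.13335168e+01, -2.32508773e+01,  7.27738487e-02,
        4.21751942e-02, -7.49770925e-05]), 'ee_pos': array([231.02007424, 526.06338513, 213.20548552]), 'ee_rot': array([-1.79908897e+02, -1.32527558e-03,  1.56291817e+02]), 'force': array([-0.0852085 , -0.57683974,  0.36758375]), 'torque': array([-0.01955471, -0.01508942, -0.00436078]), 'gripper_force': 0.0, 'gripper_width': 91.29497556892669}
```

View pics/top0.png

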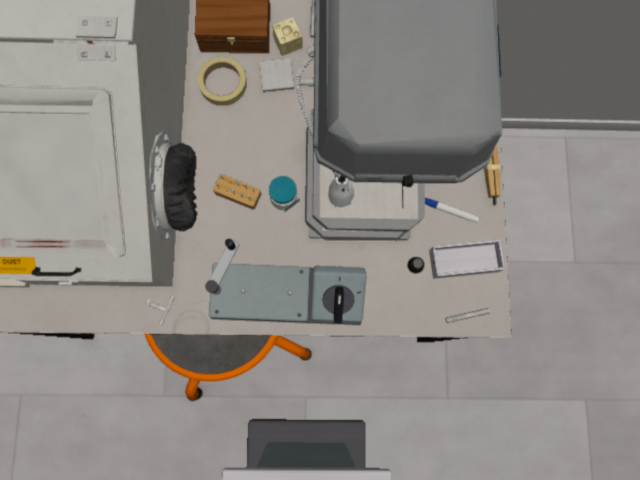

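View pics/side0.png

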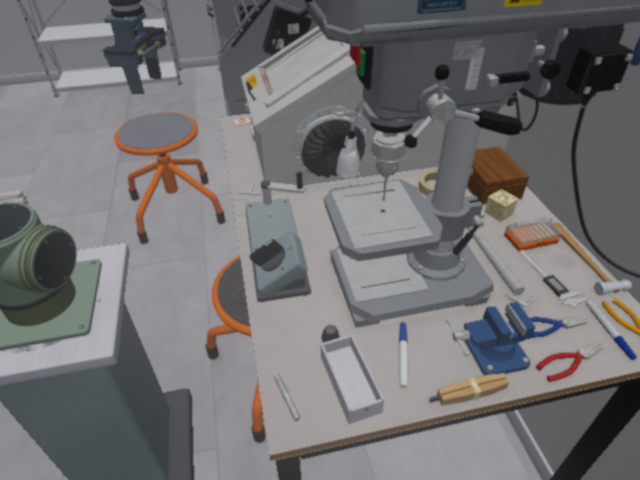

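```bash
cat > h.py <<'E'
import numpy as np,cv2
from workcell import env
def ray(n,u,v):
    m=env.camera_model(n);T=np.array(m["camera_from_world"])
    d=np.array([(u-m["cx"])/m["fx"],-(v-m["cy"])/m["fy"],-1.]);R=T[:3,:3]
    return -R.T@T[:3,3],R.T@d
def plane(n,u,v,z):
    c,d=ray(n,u,v);return c+d*(z-c[2])/d[2]
def two(a,b):
    (c1,d1),(c2,d2)=ray("top",*a),ray("side",*b)
    s=np.linalg.lstsq(np.c_[d1,-d2],c2-c1,rcond=None)[0]
    p,q=c1+d1*s[0],c2+d2*s[1];return (p+q)/2,np.linalg.norm(p-q)
def proj(n,p):
    m=env.camera_model(n);c=np.array(m["camera_from_world"])@np.r_[p,1]
    return np.array([m["cx"]-m["fx"]*c[0]/c[2],m["cy"]+m["fy"]*c[1]/c[2]])
E
python3 - <<'E'
import cv2
t=cv2.imread('pics/top0.png');s=cv2.imread('pics/side0.png')
cv2.imwrite('pics/tc.png',cv2.resize(t[225:335,200:370],(0,0),fx=4.7,fy=4.7,interpolation=cv2.INTER_CUBIC))
a=cv2.resize(t[230:330,400:515],(0,0),fx=4.4,fy=4.4,interpolation=cv2.INTER_CUBIC)
cv2.imwrite('pics/tc2.png',a)
E
```

```text
(no output)
```

View pics/tc.png

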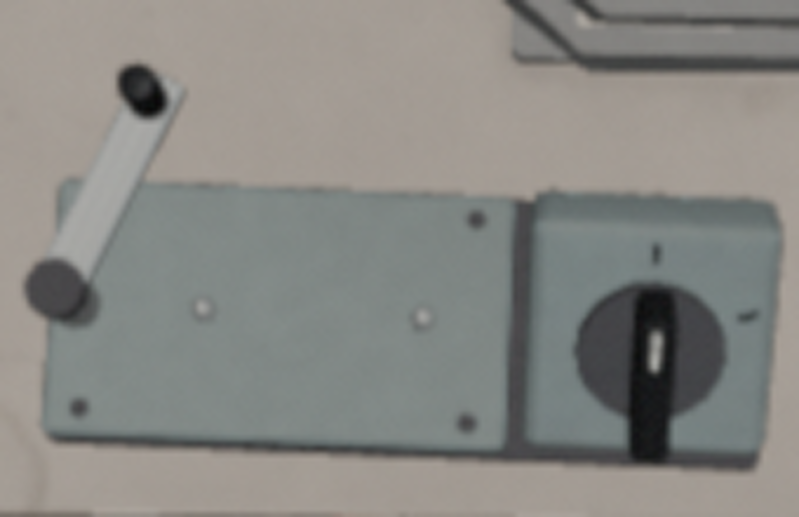

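View pics/tc2.png

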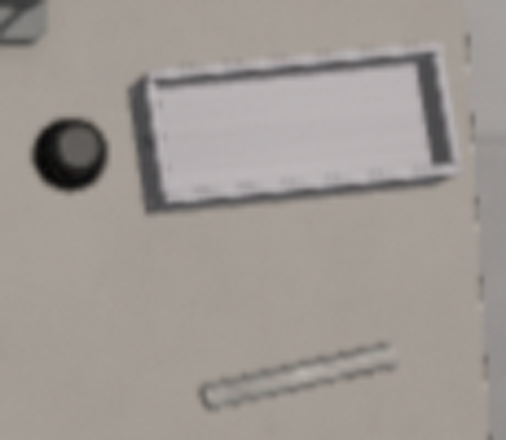

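The top crops show the pegs at about (243,290) and (290,292), the pivot at (212,286), the bar pin at (230,244), the knob axis near (339,297), the cassette rim centre at about (468,259) and the punch from (446,320) to (489,310). In the side view the punch runs from (279,375) to (296,417).

Run:
```python
from h import *
np.set_printoptions(precision=1,suppress=True)
t=cv2.imread('pics/top0.png');s=cv2.imread('pics/side0.png')
def px(x,y,x0,y0,k): return ((x+.5)/k-.5+x0,(y+.5)/k-.5+y0)
def spot(img,u,v,r=4):
    p=img[int(v)-r:int(v)+r+1,int(u)-r:int(u)+r+1].astype(float).sum(2);w=np.clip(p-np.median(p)-25,0,None)
    yy,xx=np.mgrid[-r:r+1,-r:r+1];return int(u)+(w*xx).sum()/w.sum(),int(v)+(w*yy).sum()/w.sum()
P=[]
for q in[(203,308),(423,317)]:
    a=spot(t,*px(*q,200,225,4.7));p=plane('top',*a,48);P.append(p);print('peg',np.array(a),p)
d=P[0]-P[1];print('peg dist',np.linalg.norm(d),'yaw',np.degrees(np.arctan2(-d[0],d[1])),'dock',(P[0]+P[1])/2)
for q,z in[((476,219),40),((78,407),40),((466,423),40)]:print('screw',plane('top',*px(*q,200,225,4.7),z))
print('pivot top',plane('top',*px(55,288,200,225,4.7),95),'pin top',plane('top',*px(135,82,200,225,4.7),135))
# cassette rim corners
c=[plane('top',*px(*q,400,230,4.4),42) for q in[(150,75),(438,48),(458,172),(160,205)]]
print(np.array(c),'centre',np.mean(c,0))
r=cv2.minAreaRect(np.array(c)[:,:2].astype(np.float32));print('rect',r)
# bright blob
hsv=cv2.cvtColor(t,cv2.COLOR_BGR2HSV);m=((t.min(2)>175)).astype(np.uint8)
m[:,:425]=0;m[:235]=0;m[285:]=0;m[:,510:]=0
m=cv2.morphologyEx(m,cv2.MORPH_CLOSE,np.ones((5,5)))
k=max(cv2.findContours(m,0,2)[0],key=cv2.contourArea)[:,0];g=np.array([plane('top',*q,42)[:2] for q in k],np.float32)
print('blobrect',cv2.minAreaRect(g))
e=[plane('top',*px(*q,400,230,4.4),6) for q in[(202,396),(397,354)]];d=e[0]-e[1]
print('punch',e,np.linalg.norm(d),(e[0]+e[1])/2,np.degrees(np.arctan2(-d[0],d[1])))
for n,im,bx in(('top',t,(438,300,498,328)),('side',s,(268,366,306,424))):
    x0,y0,x1,y1=bx;g=im[y0:y1,x0:x1].astype(float);bg=np.median(g.reshape(-1,3),0)
    m=(np.abs(g-bg).sum(2)>45).astype(np.uint8);m=cv2.morphologyEx(m,cv2.MORPH_CLOSE,np.ones((3,3)));k=max(cv2.findContours(m,0,2)[0],key=cv2.contourArea)[:,0]+[x0,y0]
    g=np.array([plane(n,*q,5)[:2] for q in k],np.float32);print('punch',n,cv2.minAreaRect(g),len(k))
# side corners cassette rough
print(env.state()['ee_pos'])
```

```text
peg [242.5 289.8] [484.  126.7  48. ]
peg [289.5 291.8] [481.3  36.7  48. ]
peg dist 90.09146033839457 yaw -1.6937507067408883 dock [482.7  81.7  48. ]
screw [522.7  15.6  40. ]
screw [443.1 176.2  40. ]
screw [438.5  18.2  40. ]
pivot top [484.9 178.4  95. ] pin top [559.2 145.1 135. ]
[[ 574.9 -245.7   42. ]
 [ 589.2 -376.7   42. ]
 [ 532.7 -382.8   42. ]
 [ 516.1 -248.4   42. ]] centre [ 553.2 -313.4   42. ]
rect ((552.6412963867188, -312.55841064453125), (58.746829986572266, 135.51889038085938), 6.249785423278809)
blobrect ((554.1674194335938, -307.76373291015625), (56.07527160644531, 116.14013671875), 6.471625328063965)
punch [array([ 434.4, -273.2,    6. ]), array([ 454.4, -363.1,    6. ])] 92.04913227672944 [ 444.4 -318.2    6. ] 12.53860143763994
punch top ((443.7566833496094, -316.0558776855469), (14.584617614746094, 90.5907974243164), 13.209166526794434) 55
punch side ((446.1714172363281, -319.42071533203125), (13.346345901489258, 92.96000671386719), 13.003558158874512) 133
[231.  526.1 213.2]
```

Run:
```python
import cv2,numpy as np
s=cv2.imread('pics/side0.png')
a=cv2.resize(s[315:425,265:395],(0,0),fx=4,fy=4,interpolation=cv2.INTER_CUBIC)
b=cv2.resize(s[165:305,235:320],(0,0),fx=3,fy=3,interpolation=cv2.INTER_CUBIC)
o=np.zeros((440,520+255,3),np.uint8);o[:,:520]=a;o[:420,520:]=b
cv2.imwrite('pics/sc.png',o)
```

```text
(no output)
```

View pics/sc.png

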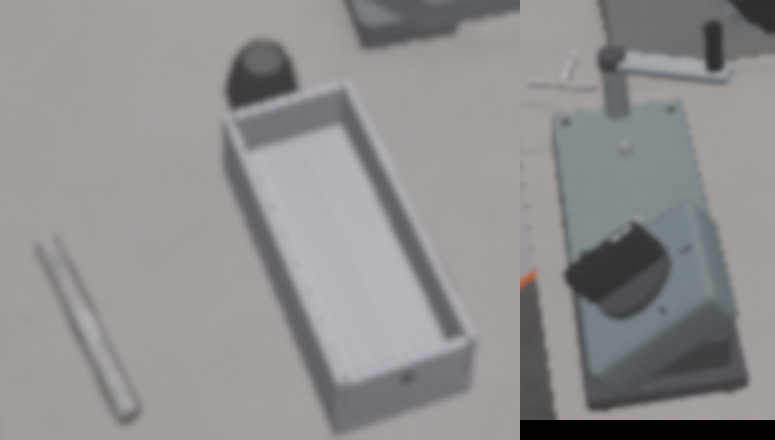

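Run:
```python
from h import *
np.set_printoptions(precision=1,suppress=True)
px=lambda x,y:((x+.5)/4-.5+265,(y+.5)/4-.5+315)
pf=lambda x,y:((x-520+.5)/3-.5+235,(y+.5)/3-.5+165)
c=np.array([plane('side',*px(*q),42) for q in[(227,118),(346,83),(474,340),(338,382)]])
print(c,c.mean(0),cv2.minAreaRect(c[:,:2].astype(np.float32)))
p=plane('side',*pf(626,147),48);q=plane('side',*pf(640,218),48);print('pegs',p,q)
print('pivot',plane('side',*pf(612,55),95),'pin',plane('side',*pf(713,25),135))
# predicted from finisher frame with dock
d=np.array([482.7,81.7]);a=np.radians(-1.7);R=np.array([[np.cos(a),-np.sin(a)],[np.sin(a),np.cos(a)]])
# deck y -36..154, dock y? hinge at +142
print('hinge guess: peg dist to hinge', np.linalg.norm([484.9-482.7,178.4-81.7]))
```

```text
[[ 521.1 -254.9   42. ]
 [ 576.6 -248.6   42. ]
 [ 592.2 -380.    42. ]
 [ 535.4 -385.1   42. ]] [ 556.3 -317.2   42. ] ((556.4046630859375, -317.502197265625), (57.044803619384766, 132.33755493164062), 6.483762741088867)
pegs [485.8 123.3  48. ] [483.8  38.2  48. ]
pivot [486.8 180.5  95. ] pin [561.3 143.2 135. ]
hinge guess: peg dist to hinge 96.72502261566032
```

```bash
cat > to.py <<'E'
import sys;from h import *
# usage: to.py x y z yaw -> rows units needed (in current tool axes, tool pointing down)
x,y,z,w=map(float,sys.argv[1:5]);s=env.state();p=s['ee_pos'];yaw=s['ee_rot'][2];a=np.radians(yaw)
d=np.array([x,y,z])-p
def U(a):return np.array([np.cos(a)*d[0]+np.sin(a)*d[1],np.sin(a)*d[0]-np.cos(a)*d[1],-d[2]])/30
print('pos',p.round(1),'rot',s['ee_rot'].round(2),'slide now',U(a).round(2),'slide at goal yaw',U(np.radians(w)).round(2),'spin',round((yaw-w)/8,2),'t',s['time_s'],'F',s['force'].round(1),'w',round(s['gripper_width'],1),'g',round(s['gripper_force'],1))
E
python3 -m jog '{"jaw":[91,91,91,91,91,91,91,91],"slide":[[-1,-0.3,0],[-1,-0.3,0],[-1,-0.3,0],[-1,-0.3,0],[-1,-0.3,0],[-1,-0.3,0],[-1,-0.3,0],[-1,-0.3,0]],"spin":[0.94,0.94,0.94,0.94,0.94,0.94,0.94,0.94]}'
python3 -m jog '{"jaw":[91,91,91,91,91,91,91,91,91,91],"slide":[[-1,0.3,0],[-1,0.3,0],[-1,0.3,0],[-1,0.3,0],[-1,0.3,0],[-1,0.3,0],[-1,0.3,0],[-1,0.3,0],[-1,0.3,0],[-1,0.3,0]],"spin":[0,0,0,0,0,0,0,0,0,0]}'
python3 to.py 554.5 -315 100 96.3
```

```text
time_s: 0.9
ee_pos: [326.0, 305.2, 213.5]
ee_rot: [-180.0, 0.0, 95.8]
force: [0.8, -0.5, -0.2]
gripper_width: 91.3
gripper_force: 0.0
time_s: 1.9
ee_pos: [447.4, 16.6, 213.7]
ee_rot: [-180.0, -0.0, 96.1]
force: [0.2, 0.4, -0.1]
gripper_width: 90.9
gripper_force: 0.0
pos [447.4  16.6 213.7] rot [-1.7997e+02 -1.0000e-02  9.6120e+01] slide now [-11.37   2.37   3.79] slide at goal yaw [-11.38   2.34   3.79] spin -0.02 t 1.9 F [ 0.2  0.4 -0.1] w 90.9 g 0.0
```

```bash
python3 -m jog '{"jaw":[91,91,91,91,91,91,91,91,91],"slide":[[-1,0,0],[-1,0,0],[-1,0,0],[-1,0,0],[-1,0,0],[-1,0,0],[-1,0,0],[-1,0,0],[-1,0,0.5]],"spin":[0,0,0,0,0,0,0,0,0]}'
python3 -m jog '{"jaw":[91,91,91,91,91],"slide":[[-0.8,0.8,0.8],[-0.8,0.8,0.8],[-0.77,0.77,0.8],[0,0,0.8],[0,0,0]],"spin":[0,0,0,0,0]}'
python3 to.py 554.5 -315 20 96.3
python3 - <<'E'
from h import *
for n in("top","side"):
    f=env.grab_frame(n)[:,:,::-1]; cv2.imwrite(f"pics/{n}1.png",f)
t=cv2.imread('pics/top1.png')[200:340,380:530];s=cv2.imread('pics/side1.png')[280:440,240:420]
o=np.zeros((400,790,3),np.uint8);o[:350,:375]=cv2.resize(t,(375,350));o[:356,380:780]=cv2.resize(s,(400,356));cv2.imwrite('pics/v1.png',o)
E
```

```text
time_s: 2.8
ee_pos: [477.1, -252.4, 200.1]
ee_rot: [179.8, 0.1, 96.1]
force: [1.2, 1.2, -0.1]
gripper_width: 91.0
gripper_force: 0.0
time_s: 3.3
ee_pos: [552.2, -312.6, 98.3]
ee_rot: [-179.6, -0.3, 96.1]
force: [-0.1, -0.2, -0.5]
gripper_width: 91.4
gripper_force: 0.0
pos [ 552.2 -312.6   98.3] rot [-179.57   -0.33   96.11] slide now [-0.09  0.07  2.61] slide at goal yaw [-0.09  0.07  2.61] spin -0.02 t 3.3 F [-0.1 -0.2 -0.5] w 91.4 g 0.0
```

View pics/v1.png

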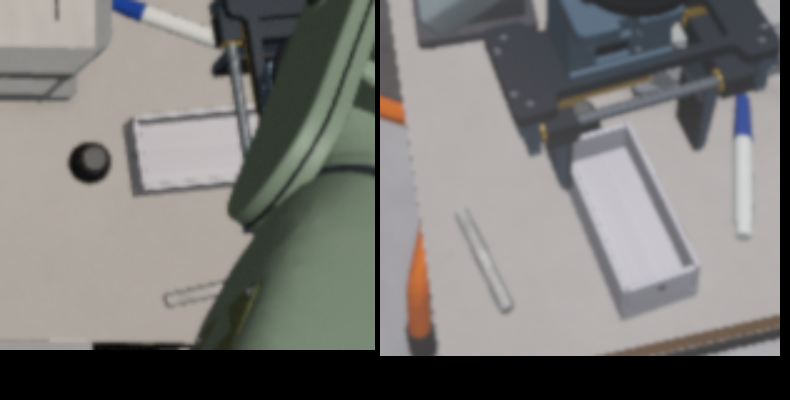

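The jaws straddle the cassette (side crop), and the loupe and marker are clear. I descend and grip.

```bash
python3 -m jog '{"jaw":[91,91,91,91,80,70,62,56,54,54],"slide":[[-0.09,0.07,0.9],[0,0,0.9],[0,0,0.7],[0,0,0.08],[0,0,0],[0,0,0],[0,0,0],[0,0,0],[0,0,0],[0,0,0]],"spin":[0,0,0,0,0,0,0,0,0,0]}' 30
python3 -m jog '{"jaw":[54,54,54,54],"slide":[[0,0,0],[0,0,0],[0,0,-0.3],[0,0,-0.5]],"spin":[0,0,0,0]}' 30
python3 to.py 483.5 81 180 88.4
```

```text
time_s: 4.4
ee_pos: [556.9, -316.4, 26.6]
ee_rot: [180.0, 0.0, 96.1]
force: [-2.0, 0.3, 5.9]
gripper_width: 60.1
gripper_force: 30.0
time_s: 4.8
ee_pos: [555.9, -315.5, 48.6]
ee_rot: [-179.9, -0.1, 96.1]
force: [0.2, 0.7, -2.2]
gripper_width: 60.1
gripper_force: 30.0
pos [ 555.9 -315.5   48.6] rot [-1.7986e+02 -1.2000e-01  9.6120e+01] slide now [13.4  -0.99 -4.38] slide at goal yaw [13.14 -2.78 -4.38] spin 0.97 t 4.8 F [ 0.2  0.7 -2.2] w 60.1 g 30.0
```

```bash
python3 -m jog '{"jaw":[54,54,54,54,54,54],"slide":[[0,0,-0.7],[0,-0.3,-0.8],[0,-0.7,-0.8],[0,-0.9,-0.8],[0,-0.9,-0.8],[0.3,-0.5,-0.5]],"spin":[0,0,0.2,0.3,0.3,0.17]}' 30
python3 -m jog '{"jaw":[54,54,54,54,54,54,54,54,54,54],"slide":[[0.6,0,0],[0.9,0,0],[0.9,0,0],[0.9,0,0],[0.9,0,0],[0.9,0,0],[0.9,0,0],[0.9,0,0],[0.9,0,0],[0.9,0,0]],"spin":[0,0,0,0,0,0,0,0,0,0]}' 30
python3 to.py 483.5 81 150 88.4
```

```text
time_s: 5.4
ee_pos: [456.7, -314.2, 183.3]
ee_rot: [179.9, 0.1, 88.2]
force: [1.0, -0.2, -1.8]
gripper_width: 59.5
gripper_force: 30.0
time_s: 6.4
ee_pos: [465.3, -50.2, 180.6]
ee_rot: [-179.9, -0.1, 88.4]
force: [0.2, 0.9, -3.2]
gripper_width: 60.1
gripper_force: 30.0
pos [465.3 -50.2 180.6] rot [-1.7993e+02 -6.0000e-02  8.8430e+01] slide now [4.39 0.49 1.02] slide at goal yaw [4.39 0.48 1.02] spin 0.0 t 6.4 F [ 0.2  0.9 -3.2] w 60.1 g 30.0
```

```bash
python3 -m jog '{"jaw":[54,54,54,54,54,54,54,54,54,54],"slide":[[0.8,0.09,0],[0.8,0.1,0],[0.8,0.1,0],[0.8,0.1,0.2],[0.8,0.1,0.4],[0.3,0,0.4],[0.05,0,0],[0,0,0],[0,0,0],[0,0,0]],"spin":[0,0,0,0,0,0,0,0,0,0]}' 30
python3 to.py 483.5 81 106.6 88.4
python3 - <<'E'
from h import *
for n in("top","side"):
    f=env.grab_frame(n)[:,:,::-1]; cv2.imwrite(f"pics/{n}2.png",f)
t=cv2.imread('pics/top2.png')[220:330,195:375];s=cv2.imread('pics/side2.png')[110:280,190:340]
o=np.zeros((450,800,3),np.uint8);o[:275,:450]=cv2.resize(t,(450,275));o[:397,450:]=cv2.resize(s,(350,397));cv2.imwrite('pics/v2.png',o)
E
```

```text
time_s: 7.4
ee_pos: [484.3, 76.8, 152.0]
ee_rot: [179.9, -0.0, 88.3]
force: [0.1, -0.4, -2.8]
gripper_width: 59.5
gripper_force: 30.0
pos [484.3  76.8 152. ] rot [179.94  -0.    88.31] slide now [ 0.14 -0.03  1.51] slide at goal yaw [ 0.14 -0.03  1.51] spin -0.01 t 7.4 F [ 0.1 -0.4 -2.8] w 59.5 g 30.0
```

View pics/v2.png

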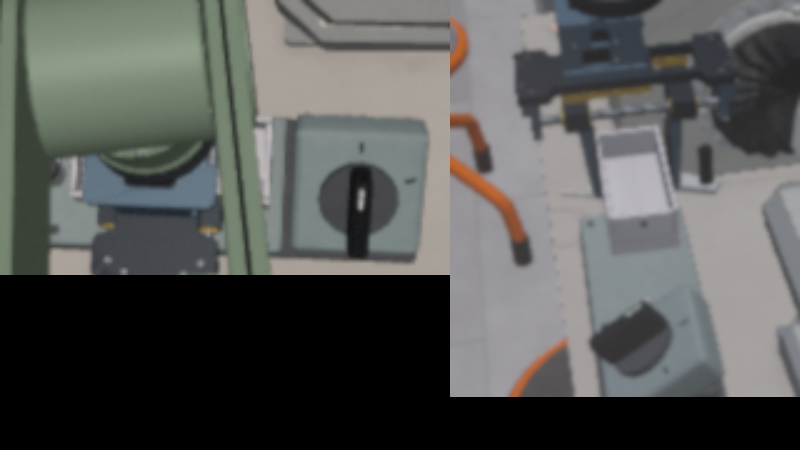

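Run:
```python
from h import *
np.set_printoptions(precision=1,suppress=True)
z=167.4
print('top',plane('top',303.4,284,z),plane('top',224.2,290,z))
a=[(612,218),(676,208),(597,135),(657,127)]
c=np.array([plane('side',190+(x-450+.5)/2.333-.5,110+(y+.5)/2.333-.5,z) for x,y in a]);print('side',c,c.mean(0))
```

```text
top [481.3   9.5 167.4] [469.3 143.9 167.4]
side [[457.4   8.4 167.4]
 [512.    9.8 167.4]
 [460.  138.8 167.4]
 [516.2 139.3 167.4]] [486.4  74.1 167.4]
```

```bash
python3 -m jog '{"jaw":[54,54,54,54,54,54,54],"slide":[[0.1,-0.02,0.4],[0.08,-0.015,0.7],[0,0,0.7],[0,0,0.5],[0,0,0.1],[0,0,0],[0,0,0]],"spin":[0,0,0,0,0,0,0]}' 30
python3 to.py 483.3 82.3 66.6 88.3
```

```text
time_s: 8.2
ee_pos: [483.7, 83.1, 80.1]
ee_rot: [179.9, -0.0, 88.4]
force: [0.4, 0.7, -1.4]
gripper_width: 59.7
gripper_force: 30.0
pos [483.7  83.1  80.1] rot [ 1.7992e+02 -2.0000e-02  8.8360e+01] slide now [-0.03 -0.01  0.45] slide at goal yaw [-0.03 -0.01  0.45] spin 0.01 t 8.2 F [ 0.4  0.7 -1.4] w 59.7 g 30.0
```

```bash
python3 -m jog '{"jaw":[54,54,54,54],"slide":[[0,0,0.12],[0,0,0.12],[0,0,0.1],[0,0,0]],"spin":[0,0,0,0]}' 30
python3 -m jog '{"jaw":[54,54,54,54],"slide":[[0,0,0.06],[0,0,0.06],[0,0,0.03],[0,0,0]],"spin":[0,0,0,0]}' 30
```

```text
time_s: 8.6
ee_pos: [482.9, 82.5, 69.0]
ee_rot: [-180.0, 0.1, 88.4]
force: [1.0, -3.0, -3.6]
gripper_width: 60.0
gripper_force: 30.0
time_s: 9.0
ee_pos: [482.9, 82.4, 66.6]
ee_rot: [180.0, 0.0, 88.4]
force: [-4.3, -6.2, 13.8]
gripper_width: 59.9
gripper_force: 30.0
```

```bash
python3 -m jog '{"jaw":[54,54,70,80,80,80],"slide":[[0,0,0.04],[0,0,0],[0,0,0],[0,0,0],[0,0,0],[0,0,0]],"spin":[0,0,0,0,0,0]}' 30
python3 -m jog '{"jaw":[80,80,80,80,80,80,80],"slide":[[0,0,-0.5],[0,0,-0.9],[0,0,-0.9],[0,0,-0.9],[0,0,-0.9],[-0.5,-0.6,-0.5],[-0.9,-0.6,0]],"spin":[0,0,0,0,0,0,0]}' 30
python3 -m jog '{"jaw":[80,80,80,80,80,80,80,80,80,80],"slide":[[-0.95,0,0],[-0.95,0,0],[-0.95,0,0],[-0.95,0,0],[-0.95,0,0],[-0.95,0,0],[-0.95,0,0],[-0.95,0,0],[-0.95,0,0],[-0.8,0,0]],"spin":[-0.2,-0.2,-0.2,-0.2,-0.2,-0.2,-0.2,-0.2,-0.2,0]}' 30
python3 to.py 445 -318 60 103
python3 - <<'E'
from h import *
for n in("top","side"):
    f=env.grab_frame(n)[:,:,::-1]; cv2.imwrite(f"pics/{n}3.png",f)
t=cv2.imread('pics/top3.png')[220:330,195:375];s=cv2.imread('pics/side3.png')[160:310,220:330]
o=np.zeros((450,800,3),np.uint8);o[:275,:450]=cv2.resize(t,(450,275));o[:450,470:]=cv2.resize(s,(330,450));cv2.imwrite('pics/v3.png',o)
E
```

```text
time_s: 9.6
ee_pos: [483.1, 83.2, 63.4]
ee_rot: [-180.0, -0.0, 88.4]
force: [-0.4, 0.9, -0.4]
gripper_width: 79.9
gripper_force: 0.0
time_s: 10.3
ee_pos: [447.4, 42.7, 203.6]
ee_rot: [179.7, -0.1, 88.5]
force: [0.8, -1.3, -0.7]
gripper_width: 80.1
gripper_force: 0.0
time_s: 11.3
ee_pos: [472.6, -237.7, 201.2]
ee_rot: [-180.0, -0.0, 102.8]
force: [0.4, 0.3, -0.2]
gripper_width: 79.9
gripper_force: 0.0
pos [ 472.6 -237.7  201.2] rot [-1.7999e+02 -3.0000e-02  1.0276e+02] slide now [-2.41 -1.49  4.71] slide at goal yaw [-2.4  -1.5   4.71] spin -0.03 t 11.3 F [ 0.4  0.3 -0.2] w 79.9 g 0.0
```

View pics/v3.png

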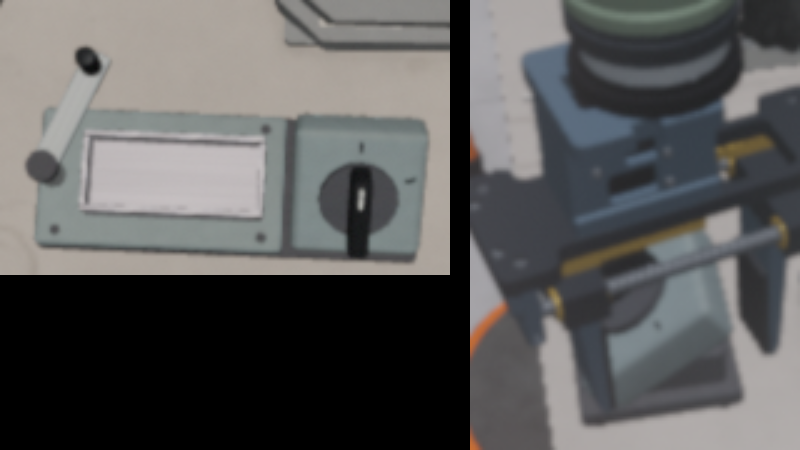

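The cassette sits square and home in the top crop. Next is the punch.

```bash
python3 -m jog '{"jaw":[60,50,45,45,45,45,45,45],"slide":[[-0.8,-0.5,0.5],[-0.8,-0.5,0.9],[-0.8,-0.5,0.9],[0,0,0.9],[0,0,0.9],[0,0,0.4],[0,0,0],[0,0,0]],"spin":[0,0,0,0,0,0,0,0]}' 30
python3 to.py 445 -318 3 103
```

```text
time_s: 12.2
ee_pos: [445.2, -316.4, 67.4]
ee_rot: [179.9, 0.0, 102.8]
force: [0.3, -0.2, -0.2]
gripper_width: 45.2
gripper_force: 0.0
pos [ 445.2 -316.4   67.4] rot [1.7995e+02 4.0000e-02 1.0280e+02] slide now [-0.05 -0.02  2.15] slide at goal yaw [-0.05 -0.02  2.15] spin -0.02 t 12.2 F [ 0.3 -0.2 -0.2] w 45.2 g 0.0
```

```bash
python3 -m jog '{"jaw":[45,45,45,45,45],"slide":[[-0.05,0,0.7],[0,0,0.8],[0,0,0.45],[0,0,0.1],[0,0,0]],"spin":[0,0,0,0,0]}' 30
python3 -m jog '{"jaw":[35,25,15,5,5,5],"slide":[[0,0,0.08],[0,0,0],[0,0,0],[0,0,0],[0,0,0],[0,0,0]],"spin":[0,0,0,0,0,0]}' 25
python3 to.py 445 -318 3 103
```

```text
time_s: 12.7
ee_pos: [445.6, -318.2, 6.0]
ee_rot: [179.9, 0.1, 102.8]
force: [-0.2, 0.1, 1.0]
gripper_width: 45.0
gripper_force: 0.0
time_s: 13.3
ee_pos: [445.0, -318.1, 3.0]
ee_rot: [180.0, 0.0, 102.8]
force: [-0.4, 0.3, 2.1]
gripper_width: 10.7
gripper_force: 25.0
pos [ 445.  -318.1    3. ] rot [1.7998e+02 2.0000e-02 1.0277e+02] slide now [0. 0. 0.] slide at goal yaw [0. 0. 0.] spin -0.03 t 13.3 F [-0.4  0.3  2.1] w 10.7 g 25.0
```

```bash
python3 -m jog '{"jaw":[5,5,5,5,5,5,5],"slide":[[0,0,-0.3],[0,0,-0.8],[0,0,-0.9],[0,0,-0.9],[0,0,-0.9],[0,0,-0.7],[0,0,0]],"spin":[0,0,0,0,0,0,0]}' 25
python3 to.py 483.2 82.5 190 88.4
python3 - <<'E'
from h import *
f=env.grab_frame("side")[:,:,::-1]; cv2.imwrite("pics/side4.png",f)
cv2.imwrite('pics/v4.png',cv2.resize(f[230:450,180:400],(560,560)))
E
```

```text
time_s: 14.0
ee_pos: [446.5, -319.2, 141.2]
ee_rot: [179.7, 0.3, 102.8]
force: [0.3, 0.1, -1.3]
gripper_width: 10.7
gripper_force: 25.0
pos [ 446.5 -319.2  141.2] rot [179.73   0.3  102.77] slide now [12.79  4.15 -1.63] slide at goal yaw [13.42  0.85 -1.63] spin 1.8 t 14.0 F [ 0.3  0.1 -1.3] w 10.7 g 25.0
```

View pics/v4.png

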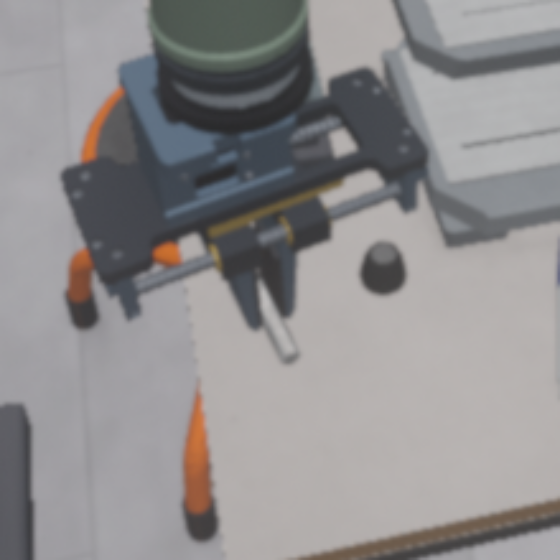

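```bash
python3 - <<'E'
from h import *
p=plane('side',292.9,369.2,143);print(p,np.linalg.norm(p[:2]-[446.5,-319.2]))
E
python3 -m jog '{"jaw":[5,5,5,5,5,5,5,5,5,5],"slide":[[0.4,0,-0.5],[0.8,0,-0.6],[0.9,0.2,-0.5],[0.9,0.2,0],[0.9,0.2,0],[0.9,0.2,0],[0.9,0,0],[0.9,0,0],[0.9,0,0],[0.9,0,0]],"spin":[0.2,0.2,0.2,0.2,0.2,0.2,0.2,0.2,0.2,0]}' 25
python3 to.py 483.2 82.5 190 88.4
```

```text
[ 456.41506749 -359.9205061   143.        ] 41.91023956685567
time_s: 15.05
ee_pos: [445.1, -63.5, 184.2]
ee_rot: [-179.8, -0.0, 88.3]
force: [0.4, 0.6, -0.5]
gripper_width: 10.5
gripper_force: 25.0
pos [445.1 -63.5 184.2] rot [-1.7982e+02 -3.0000e-02  8.8330e+01] slide now [ 4.9   1.13 -0.19] slide at goal yaw [ 4.9   1.13 -0.19] spin -0.01 t 15.05 F [ 0.4  0.6 -0.5] w 10.5 g 25.0
```

```bash
python3 -m jog '{"jaw":[5,5,5,5,5,5,5,5,5,5],"slide":[[0.9,0.2,0],[0.9,0.3,0],[0.9,0.3,0],[0.9,0.3,0],[0.9,0.05,0],[0.35,0,0.4],[0,0,0.8],[0,0,0.8],[0,0,0.4],[0,0,0]],"spin":[0,0,0,0,0,0,0,0,0,0]}' 25
python3 to.py 483.2 82 57 88.4
```

```text
time_s: 16.05
ee_pos: [482.9, 79.1, 111.2]
ee_rot: [-179.7, 0.1, 88.4]
force: [-0.0, -0.2, -0.8]
gripper_width: 10.7
gripper_force: 25.0
pos [482.9  79.1 111.2] rot [-1.7966e+02  7.0000e-02  8.8350e+01] slide now [0.1  0.01 1.81] slide at goal yaw [0.1  0.01 1.81] spin -0.01 t 16.05 F [-0.  -0.2 -0.8] w 10.7 g 25.0
```

```bash
python3 -m jog '{"jaw":[5,5,5,5,5,5],"slide":[[0.05,0.01,0.4],[0,0,0.6],[0,0,0.5],[0,0,0.2],[0,0,0],[0,0,0]],"spin":[0,0,0,0,0,0]}' 25
python3 to.py 483.2 82 56 88.4
```

```text
time_s: 16.65
ee_pos: [486.1, 81.3, 63.4]
ee_rot: [179.9, -0.0, 88.4]
force: [0.2, -0.3, -0.1]
gripper_width: 10.4
gripper_force: 25.0
pos [486.1  81.3  63.4] rot [ 1.7991e+02 -2.0000e-02  8.8360e+01] slide now [ 0.02 -0.1   0.25] slide at goal yaw [ 0.02 -0.1   0.25] spin -0.0 t 16.65 F [ 0.2 -0.3 -0.1] w 10.4 g 25.0
```

```bash
python3 -m jog '{"jaw":[5,5,5,5],"slide":[[0,-0.1,0.06],[0,0,0.1],[0,0,0.06],[0,0,0]],"spin":[0,0,0,0]}' 25
python3 to.py 483.2 82 56 88.4
```

```text
time_s: 17.05
ee_pos: [482.2, 81.3, 56.0]
ee_rot: [-180.0, -0.0, 88.4]
force: [-0.1, 0.6, -1.7]
gripper_width: 10.5
gripper_force: 25.0
pos [482.2  81.3  56. ] rot [-179.99   -0.     88.37] slide now [0.02 0.03 0.  ] slide at goal yaw [0.02 0.03 0.  ] spin -0.0 t 17.05 F [-0.1  0.6 -1.7] w 10.5 g 25.0
```

```bash
python3 -m jog '{"jaw":[5,12,16,18,18,18,18,18,18],"slide":[[0,0.03,0.03],[0,0,0],[0,0,0],[0,0,0],[0,0,-0.3],[0,0,-0.5],[0,0,-0.9],[0,0,-0.9],[0,0,-0.9]],"spin":[0,0,0,0,0,0,0,0,0]}' 20
python3 -m jog '{"jaw":[10,0,0,0,0,0,0],"slide":[[0,0,-0.9],[0.3,0.5,-0.5],[0.6,0.8,0],[0.6,0.9,0],[0.4,0.9,0],[0,0.6,0],[0,0,0]],"spin":[0,0,0,0,0,0,0]}' 20
python3 to.py 592 140 108 88.4
```

```text
time_s: 17.95
ee_pos: [483.2, 81.3, 162.0]
ee_rot: [180.0, -0.0, 88.4]
force: [0.1, -0.2, -0.6]
gripper_width: 17.8
gripper_force: 0.0
time_s: 18.65
ee_pos: [597.6, 135.4, 202.3]
ee_rot: [179.9, -0.0, 88.4]
force: [-0.4, -0.9, 0.3]
gripper_width: 0.5
gripper_force: 0.0
pos [597.6 135.4 202.3] rot [ 1.7993e+02 -1.0000e-02  8.8380e+01] slide now [ 0.15 -0.19  3.14] slide at goal yaw [ 0.15 -0.19  3.14] spin -0.0 t 18.65 F [-0.4 -0.9  0.3] w 0.5 g 0.0
```

```bash
python3 -m jog '{"jaw":[0,0,0,0,0,0],"slide":[[0.1,0,0.8],[0,0,0.9],[0,0,0.9],[0,0,0.5],[0,0,0.04],[0,0,0]],"spin":[0,0,0,0,0,0]}' 20
python3 -m jog '{"jaw":[0,0,0,0,0,0,0,0],"slide":[[0,-0.3,0],[0,-0.3,0],[-0.3,-0.33,0],[-0.3,-0.33,0],[-0.25,-0.33,0],[-0.25,-0.33,0],[-0.1,-0.33,0],[0,0,0]],"spin":[0,0,0,0,0,0,0,0]}' 20
python3 to.py 506 99 108 88.4
```

```text
time_s: 19.25
ee_pos: [595.5, 138.0, 108.7]
ee_rot: [180.0, -0.0, 88.4]
force: [0.1, 0.1, 1.2]
gripper_width: 0.8
gripper_force: 0.0
time_s: 20.05
ee_pos: [525.2, 104.0, 108.3]
ee_rot: [-179.9, -0.0, 88.3]
force: [-0.0, 0.2, 0.0]
gripper_width: 0.3
gripper_force: 0.0
pos [525.2 104.  108.3] rot [-1.799e+02 -2.000e-02  8.835e+01] slide now [-0.18 -0.63  0.01] slide at goal yaw [-0.18 -0.63  0.01] spin -0.01 t 20.05 F [-0.   0.2  0. ] w 0.3 g 0.0
```

```bash
python3 -m jog '{"jaw":[0,0,0,0],"slide":[[-0.1,-0.2,0],[-0.05,-0.2,0],[0,-0.1,0],[0,0,0]],"spin":[0,0,0,0]}' 20
python3 to.py 506 99 108 88.4
python3 - <<'E'
from h import *
for n in("top","side"):cv2.imwrite(f"pics/{n}5.png",env.grab_frame(n)[:,:,::-1])
for im,n,(x0,y0,x1,y1) in((cv2.imread('pics/side5.png'),'side',(255,150,330,215)),):
    print('pred pin closed',proj('side',[483.4,97.5,135]),proj('side',[483.4,97.5,100]))
E
```

```text
time_s: 20.45
ee_pos: [511.6, 100.2, 107.9]
ee_rot: [-179.9, -0.0, 88.4]
force: [-0.5, -0.8, 0.3]
gripper_width: 0.2
gripper_force: 0.0
pos [511.6 100.2 107.9] rot [-179.94   -0.     88.38] slide now [-0.04 -0.18 -0.  ] slide at goal yaw [-0.04 -0.18 -0.  ] spin -0.0 t 20.45 F [-0.5 -0.8  0.3] w 0.2 g 0.0
pred pin closed [267.39406565 189.22048259] [268.71343707 202.2875214 ]
```

```bash
python3 -m jog '{"jaw":[0,0,0,0],"slide":[[0,-0.1,0],[0,-0.08,0],[0,0,0],[0,0,0]],"spin":[0,0,0,0]}' 20
python3 -m jog '{"jaw":[0,0,0],"slide":[[0,-0.08,0],[0,0,0],[0,0,0]],"spin":[0,0,0]}' 20
python3 -m jog '{"jaw":[0,0,0],"slide":[[0,-0.08,0],[0,0,0],[0,0,0]],"spin":[0,0,0]}' 20
```

```text
time_s: 20.95
ee_pos: [506.7, 100.2, 108.0]
ee_rot: [-180.0, -0.0, 88.4]
force: [-0.2, -0.2, -0.3]
gripper_width: 0.7
gripper_force: 0.0
time_s: 21.25
ee_pos: [504.4, 100.3, 108.1]
ee_rot: [-180.0, -0.0, 88.4]
force: [-0.5, -0.2, -0.2]
gripper_width: 0.6
gripper_force: 0.1
time_s: 21.55
ee_pos: [502.1, 100.3, 108.1]
ee_rot: [180.0, -0.0, 88.4]
force: [0.4, -0.5, 0.4]
gripper_width: 0.5
gripper_force: 0.3
```

```bash
python3 -m jog '{"jaw":[0,0,0],"slide":[[0,-0.09,0],[0,0,0],[0,0,0]],"spin":[0,0,0]}' 20
python3 -m jog '{"jaw":[0,0,0],"slide":[[0,-0.08,0],[0,0,0],[0,0,0]],"spin":[0,0,0]}' 20
python3 -m jog '{"jaw":[0,0,0],"slide":[[0,-0.06,0],[0,0,0],[0,0,0]],"spin":[0,0,0]}' 20
python3 - <<'E'
from h import *
f=env.grab_frame("side")[:,:,::-1];cv2.imwrite("pics/side6.png",f)
for z in(100,117,135):print(proj('side',[483.4,97.5,z]).round(),proj('side',[495,100.3,z]).round())
g=cv2.cvtColor(f,cv2.COLOR_BGR2GRAY);print(g[186:206:2,254:292:2])
E
```

```text
time_s: 21.85
ee_pos: [501.8, 100.3, 108.4]
ee_rot: [179.7, -0.0, 88.4]
force: [5.9, -0.9, -3.8]
gripper_width: 0.5
gripper_force: 2.8
time_s: 22.15
ee_pos: [501.7, 100.4, 108.7]
ee_rot: [179.4, -0.0, 88.4]
force: [9.9, -1.0, -5.8]
gripper_width: 0.6
gripper_force: 5.0
time_s: 22.45
ee_pos: [501.6, 100.5, 108.9]
ee_rot: [179.2, -0.0, 88.4]
force: [14.0, -2.5, -7.5]
gripper_width: 0.4
gripper_force: 6.6
[269. 202.] [274. 201.]
[268. 196.] [273. 195.]
[267. 189.] [273. 188.]
[[154 160 160 136 118 128 133 142 121  69  62  52  60  67  92 113 120 122
  121]
 [160 161 160 150 145 161 136 117 112  74  64  52  59  67 112 142 155 157
  157]
 [162 162 161 157 146 143  68  57  59  65  66  54  57  67 125 158 157 156
  157]
 [165 164 164 158 145 134  57  52  51  61  66  55  57  67 123 156 157 156
  157]
 [144 140 142 145 143 130  60  52  51  65  68  57  56  68 127 161 161 161
  160]
 [159 161 159 162 161 136  65  51  51  69  71  58  55  67 129 162 161 161
  162]
 [163 166 149 136 128 130  74  52  51  67  71  61  55  67 122 153 145 147
  161]
 [157 155 115 116 114 128  81  51  52  75  81  67  64  77 123 124 127 139
  159]
 [143 160 120 114 114 125  84  52  53  79 103  98 104 120 154 120 126 137
  151]
 [144 166 126 114 114 116  95  55  56 100 124 128 135 126 159 139 140 139
  148]]
```

```bash
python3 -m jog '{"jaw":[0,0,0,0,0,0,0],"slide":[[0,0.3,0],[0,0.3,0],[0,0.1,-0.5],[0,0,-0.9],[0,0,-0.9],[0,0,-0.4],[0,0,0]],"spin":[0,0,0,0,0,0,0]}' 20
python3 to.py 481 -22 140 88.4
python3 - <<'E'
from h import *
np.set_printoptions(precision=1,suppress=True)
print('table corner',two((313,225),(334,241)))
print('knob upper end',plane('top',200+655.5/4.7-.5,225+290/4.7-.5,120), 'lower',plane('top',200+650/4.7-.5,225+460/4.7-.5,85))
f=env.grab_frame("side")[:,:,::-1];t=env.grab_frame("top")[:,:,::-1];cv2.imwrite("pics/side7.png",f);cv2.imwrite("pics/top7.png",t)
E
```

```text
time_s: 23.2
ee_pos: [517.0, 100.1, 190.4]
ee_rot: [179.8, -0.0, 88.4]
force: [0.1, 0.7, 0.1]
gripper_width: 0.5
gripper_force: 0.0
pos [517.  100.1 190.4] rot [ 1.7983e+02 -5.0000e-02  8.8370e+01] slide now [-4.1  -1.08  1.68] slide at goal yaw [-4.1  -1.09  1.68] spin -0.0 t 23.2 F [0.1 0.7 0.1] w 0.5 g 0.0
table corner (array([609.1,  -6.6,  51.7]), np.float64(6.939323345409198))
knob upper end [484.2 -54.2 120. ] lower [421.8 -54.3  85. ]
```

```bash
python3 -m jog '{"jaw":[0,0,0,0,0,0,0],"slide":[[-0.5,-0.5,0],[-0.9,-0.6,0],[-0.9,0,0],[-0.9,0,0],[-0.85,0,0.6],[0,0,0.7],[0,0,0]],"spin":[0,0,0,0,0,0,0]}' 20
python3 -m jog '{"jaw":[0,0,0],"slide":[[0,0,0],[0,0,0],[0,0,0]],"spin":[0,0,0]}' 20
python3 to.py 481 -22 106.5 88.4
```

```text
time_s: 24.0
ee_pos: [476.5, -21.0, 146.3]
ee_rot: [-179.5, -0.0, 88.3]
force: [-0.1, 0.1, 0.8]
gripper_width: 0.7
gripper_force: 0.0
time_s: 24.3
ee_pos: [480.3, -20.2, 150.7]
ee_rot: [179.9, -0.0, 88.4]
force: [0.1, 0.5, -0.3]
gripper_width: 0.5
gripper_force: 0.0
pos [480.3 -20.2 150.7] rot [179.92  -0.    88.42] slide now [-0.06  0.02  1.47] slide at goal yaw [-0.06  0.02  1.47] spin 0.0 t 24.3 F [ 0.1  0.5 -0.3] w 0.5 g 0.0
```

```bash
python3 -m jog '{"jaw":[0,0,0,0,0],"slide":[[0,0,0.7],[0,0,0.5],[0,0,0.25],[0,0,0],[0,0,0]],"spin":[0,0,0,0,0]}' 20
python3 -m jog '{"jaw":[0,0,0,0,0],"slide":[[-0.15,0,0],[-0.15,0,0],[-0.1,0,0],[0,0,0],[0,0,0]],"spin":[0,0,0,0,0]}' 20
python3 -m jog '{"jaw":[0,0,0,0,0],"slide":[[-0.1,0,0],[-0.1,0,0],[0,0,0],[0,0,0],[0,0,0]],"spin":[0,0,0,0,0]}' 20
```

```text
time_s: 24.8
ee_pos: [480.3, -20.5, 107.2]
ee_rot: [179.9, -0.0, 88.4]
force: [-0.9, -0.2, -0.0]
gripper_width: 0.5
gripper_force: 0.0
time_s: 25.3
ee_pos: [480.5, -31.5, 107.6]
ee_rot: [179.8, -0.2, 88.3]
force: [0.8, 6.7, 3.1]
gripper_width: 0.6
gripper_force: 3.3
time_s: 25.8
ee_pos: [480.9, -37.8, 107.9]
ee_rot: [179.8, -0.1, 88.3]
force: [2.3, 4.4, 4.6]
gripper_width: 0.1
gripper_force: 3.0
```

```bash
python3 -m jog '{"jaw":[0,0,0,0,0],"slide":[[-0.15,0,0],[-0.15,0,0],[-0.1,0,0],[0,0,0],[0,0,0]],"spin":[0,0,0,0,0]}' 20
python3 -m jog '{"jaw":[0,0,0,0],"slide":[[-0.12,0,0],[-0.12,0,0],[0,0,0],[0,0,0]],"spin":[0,0,0,0]}' 20
python3 -m jog '{"jaw":[0,0,0,0],"slide":[[-0.1,0,0],[-0.1,0,0],[0,0,0],[0,0,0]],"spin":[0,0,0,0]}' 20
```

```text
time_s: 26.3
ee_pos: [478.7, -51.0, 106.4]
ee_rot: [-180.0, 0.0, 88.3]
force: [-0.5, 0.2, 0.0]
gripper_width: 0.4
gripper_force: 0.0
time_s: 26.7
ee_pos: [478.7, -57.9, 106.5]
ee_rot: [180.0, -0.0, 88.4]
force: [-0.5, -0.2, -0.2]
gripper_width: -0.0
gripper_force: 0.0
time_s: 27.1
ee_pos: [478.5, -63.9, 106.5]
ee_rot: [180.0, -0.0, 88.4]
force: [-0.4, 0.4, -0.4]
gripper_width: 0.6
gripper_force: 0.0
```

```bash
python3 -m jog '{"jaw":[0,0,0,0,0,0,0,0],"slide":[[0.1,0,-0.2],[0,0,-0.6],[0,0,-0.9],[0,0,-0.9],[0,0,-0.9],[-0.8,-0.3,0],[-0.8,-0.3,0],[-0.8,-0.3,0]],"spin":[0,0,0,0,0,0,0,0]}' 20
python3 -m jog '{"jaw":[0,0,0,0,0,0,0,0],"slide":[[-0.9,0,0],[-0.9,0,0],[-0.9,0,0],[-0.9,0,0],[-0.9,0,0],[-0.7,0,0],[0,0,0],[0,0,0]],"spin":[0,0,0,0,0,0,0,0]}' 20
python3 - <<'E'
from h import *
for n in("top","side"):cv2.imwrite(f"pics/{n}8.png",env.grab_frame(n)[:,:,::-1])
t=cv2.imread('pics/top8.png')[170:335,195:375];s=cv2.imread('pics/side8.png')[160:310,235:320]
o=np.zeros((495,800,3),np.uint8);o[:,:540]=cv2.resize(t,(540,495));o[:450,545:]=cv2.resize(s,(255,450));cv2.imwrite('pics/v8.png',o)
E
```

```text
time_s: 27.9
ee_pos: [449.4, -132.4, 212.3]
ee_rot: [179.9, 0.0, 88.4]
force: [0.9, -0.5, 0.9]
gripper_width: 0.1
gripper_force: 0.0
time_s: 28.7
ee_pos: [445.1, -287.5, 211.6]
ee_rot: [-180.0, -0.1, 88.3]
force: [-0.1, -0.3, -0.7]
gripper_width: 0.3
gripper_force: 0.0
```

View pics/v8.png

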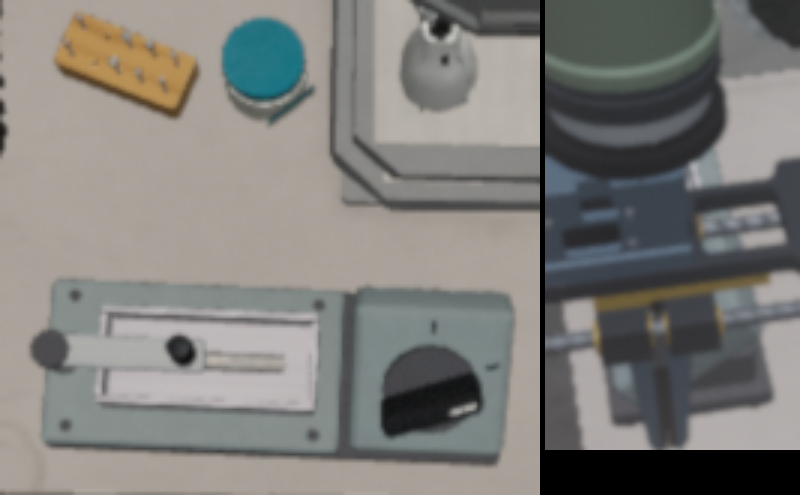

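The top view shows the cassette home, the punch flat inside it, the bar closed over the middle (pin at crop 180,350) and the knob turned to run (bright mark at crop 465,408).

```bash
python3 -c "
from workcell import env
print(env.job_done())"
```

```text
the job is handed in; nothing more can be done
None
```

The job is handed in at about 29 s of the 72 s limit: the last picture shows the cassette home on its pegs, the punch flat inside it, the hold-down bar closed over it and the knob in the run position.

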